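# Shim a milling blank under a folding clamp plate and hold it clamped

### The job

The ceramic blank lying in the clamp is too thin for the hinged clamp plate to grip. Stack steel shims one on another on the middle of the blank, just as many as fill the gap, so that the clamp plate folded down comes to rest level and bears on the stack; then keep pressing the plate down on the stack with the gripper and finish while still holding it there. Leave both blanks and the other things on the desk where they are.

Things in the scene. Friction and masses are not known exactly. Their poses are not given: they have to be found in the camera images.
- press: blank clamp, bolted down: aluminium base plate 185 x 124 x 6 mm with four 10 mm high locating pins round the blank and two dark hinge posts (55 mm high over the desk) at its far end. Origin on the desk under the middle of the blank's place; x points to the hinge posts, y to the left, z up. The far edge of the base is at x = +110 mm, the near edge at -75 mm.
- seat (a point): point on top of the base plate (6 mm above the desk) under the middle of the blank's place; the press's axes. The underside of the level clamp plate is 32 mm above this point.
- hinge_axis (a point): middle of the hinge axis of the clamp plate, 85 mm along the press's x from the seat and 42 mm above the desk; the axis runs along the press's y, at mid thickness of the plate
- cover (a joint): angle of the hinged clamp plate (rad): 0 = level, lying toward the robot over the blank; 1.57 = upright, its outer (upper) face away from the robot. Range -0.045 to 1.85; with too few shims it goes down to its stop at -0.045, one too many leaves it at about 0.1 or more. The stiff hinge (0.22 N m friction) stays where it is left.
- cover_pad (a point): middle of the black rubber pad (34 x 50 mm, 2 mm thick) on the outer face of the clamp plate, 113 mm from the hinge axis, where it is pressed; z points out of the outer face. The plate is 70 mm wide, 8 mm thick, 0.18 kg; its free end is 135 mm from the axis. Two ribs, 5 mm high, stand on its outer face 22 mm either side of the middle, 25 to 85 mm from the axis.
- thick_blank: off-white ceramic disc, 98 mm diameter, 20 mm thick, 0.3 kg; origin at the centre of its underside. One of the two blanks lies in the clamp, the other is the spare on the black rubber pad; which is which varies.
- thin_blank: off-white ceramic disc, 98 mm diameter, 14 mm thick, 0.24 kg; origin at the centre of its underside. In the clamp or on the rubber pad.
- shim_1: one of four equal flat steel shims, 60 (x) x 30 (y) x 6 mm thick, 0.08 kg, lying flat loose on the desk; origin at the centre of its underside. Not all are needed.
- shim_2: one of four equal flat steel shims, 60 (x) x 30 (y) x 6 mm thick, 0.08 kg, lying flat loose on the desk; origin at the centre of its underside. Not all are needed.
- shim_3: one of four equal flat steel shims, 60 (x) x 30 (y) x 6 mm thick, 0.08 kg, lying flat loose on the desk; origin at the centre of its underside. Not all are needed.
- shim_4: one of four equal flat steel shims, 60 (x) x 30 (y) x 6 mm thick, 0.08 kg, lying flat loose on the desk; origin at the centre of its underside. Not all are needed.
- model_white_lower: bystander: white dental model 42 x 64 x 31 mm; origin at the centre of its underside
- model_pink_stone: bystander: pink dental model 55 x 71 x 36 mm; origin at the centre of its underside
- wax_puck: bystander: round wax puck 37 mm across, 24 mm high, with two teeth; origin at the centre of its underside
- articulator_plate: bystander: black fixture plate 60 x 92 x 26 mm; origin at the centre of its underside

How it is judged (in metres and radians):
On the way, in this order (a step that is already met when the one before it is completed fails the run):
1. a shim lies flat on the middle of the blank, under the open clamp plate (((horizontal distance between shim_1 and seat below 0.018 m and angle between shim_1's own z axis and vertical below 0.08 rad and height (world z) of shim_1 below 0.05 m and linear speed of shim_1 below 0.02 m/s) or (horizontal distance between shim_2 and seat below 0.018 m and angle between shim_2's own z axis and vertical below 0.08 rad and height (world z) of shim_2 below 0.05 m and linear speed of shim_2 below 0.02 m/s) or (horizontal distance between shim_3 and seat below 0.018 m and angle between shim_3's own z axis and vertical below 0.08 rad and height (world z) of shim_3 below 0.05 m and linear speed of shim_3 below 0.02 m/s) or (horizontal distance between shim_4 and seat below 0.018 m and angle between shim_4's own z axis and vertical below 0.08 rad and height (world z) of shim_4 below 0.05 m and linear speed of shim_4 below 0.02 m/s)) and value of joint cover above 0.5 rad), for 0.2 s.
2. the clamp plate is folded down to level on the stack (value of joint cover between -0.03 and 0.03 rad), for 0.2 s.
At the end, for the whole second after the job is handed in: Plate level within 0.03 rad, pressed by the gripper (over 2 N) and bearing on the top shim (over 3 N); each shim used lies within 18 mm of the middle of the blank's place, the top one flat within 0.08 rad, unused shims over 100 mm away; the blank is within 8 mm of its place (all of step 2 and contact force between the fingers and press above 2 N and ((contact force between press and shim_1 above 3 N and horizontal distance between shim_1 and seat below 0.018 m and angle between shim_1's own z axis and vertical below 0.08 rad) or (contact force between press and shim_2 above 3 N and horizontal distance between shim_2 and seat below 0.018 m and angle between shim_2's own z axis and vertical below 0.08 rad) or (contact force between press and shim_3 above 3 N and horizontal distance between shim_3 and seat below 0.018 m and angle between shim_3's own z axis and vertical below 0.08 rad) or (contact force between press and shim_4 above 3 N and horizontal distance between shim_4 and seat below 0.018 m and angle between shim_4's own z axis and vertical below 0.08 rad)) and (horizontal distance between shim_1 and seat below 0.018 m or horizontal distance between shim_1 and seat above 0.1 m) and (horizontal distance between shim_2 and seat below 0.018 m or horizontal distance between shim_2 and seat above 0.1 m) and (horizontal distance between shim_3 and seat below 0.018 m or horizontal distance between shim_3 and seat above 0.1 m) and (horizontal distance between shim_4 and seat below 0.018 m or horizontal distance between shim_4 and seat above 0.1 m) and horizontal distance between any of thick_blank, thin_blank and seat below 0.008 m); the arm keeps its last pose, push and grip.
It fails at once if a blank is moved (more than 15 mm) (distance of any of thick_blank, thin_blank from where it was at the start of the episode above 0.015 m).
It fails at once if a bystander is moved (more than 30 mm) (distance of any of model_white_lower, model_pink_stone, wax_puck, articulator_plate from where it was at the start of the episode above 0.03 m).
It also fails if it takes over 72 s, if anything falls off the work surface, if the arm or the gripper's body presses on something with over 40 N, if the wrist force passes 120 N, or if a joint passes its speed limit or range.

### The arm

A 6-joint arm with a two-finger parallel gripper is mounted at the origin on a cart in front of the work surface, level with it; the furniture and walls round the work are solid. World frame = base frame: x ahead of the robot, y to its left, z up, the work surface at z = 0. Lengths are in m, angles in degrees, forces in N, time in s.
With the tool pointing down it reaches from about 0.325 to 0.85 m from the base axis. Payload 15.5 kg.
Tool frame: the origin (TCP) lies midway between the tips of the shut fingers; the grasp point (between the pads) lies 19 mm behind it; z points along the fingers, y is the line along which they close (so a half turn about z gives the same grasp; the last joint's range is limited). The gripper opens to 91 mm and grips with 3 to 60 N. Pads are 32 mm wide; open, the fingers measure 118 mm over their backs; the gripper's body (76 mm by 178 mm) begins 60 mm behind the grasp point.
Start: joints at [-69.07, 28.281, 77.091, -0, 74.628, -5.472], TCP at [0.278, -0.56, 0.214] pointing down, gripper open.
Joint ranges: [-166.48, 166.48], [-47.26, 123.95], [12.59, 153.08], [-70.14, 250.14], [6.76, 159.57], [-176.63, 176.63]. Speed limits (degrees/s): [108.29, 108.29, 147.25, 172.46, 172.46, 172.46].

### API

Orientations are given as a 3x3 rotation matrix whose columns are the frame's x, y, z axes.
In Python, from bench import ctrl, vision, job, telemetry gives the robot as it stands (ctrl), with the cameras (vision), the job (job) and the readings (telemetry). Calls block until the motion is done:
- ctrl.goto(position, orientation): joint-space move of the TCP to a pose.
- ctrl.move_l(position, vel=0.15, ori=None, contact_N=None): straight line of the TCP; ori=None keeps the orientation; vel is the mean speed in m/s. With contact_N (N) it stops when the force on the tool has changed by that much, and returns True; else False.
- ctrl.movej(angles): joint-space move.
- ctrl.command_gripper(opening): opening from 0.0 (shut) to 1.0 (fully open); the grip force is fixed at half the most; returns when the fingers have stopped.
- ctrl.sleep(seconds).
- ctrl.ik(position, orientation): joint angles nearest the present ones, or None.
- vision.read_camera(name): name is "side" or "top"; returns the picture (420x560x3 uint8, blue, green, red); there is no depth.
- vision.camera_params(name): a dict with "fx", "fy", "cx", "cy" (pixels), "D" ([k1, k2, p1, p2, k3] as OpenCV has them; the pictures are not rectified), "pose" (4x4, takes a point from camera to world coordinates). Camera axes: x right, y up, looking along -z (the intrinsics and any distortion apply to the point x, -y, -z); pixel columns grow to the right and rows downward; lengths in m; the calibration is good to about 2 mm. A picture is of the moment at which its call begins. camera_params takes no time and is no camera call.
A pose or a line that the arm cannot do raises ctrl.MotionError and nothing moves.
- job.sign_off(): hands the job in; it is judged then, once.
Readings, each from a call of its own:
- telemetry.current_t(): time.
- telemetry.current_q(): joint angles.
- telemetry.current_dq(): joint speeds.
- telemetry.current_effort(): joint torques, N m.
- telemetry.current_tool_pos(): TCP position.
- telemetry.current_eef_rot(): TCP orientation.
- telemetry.current_contact_force(): force on the tool from outside, world axes, zero at the start.
- telemetry.current_wrist_torque(): the same for the moment, N m.
- telemetry.current_grip_width(): opening from 0.0 (shut) to 1.0 (fully open).
- telemetry.current_grasp_force(): force on a finger pad.
Only numpy, scipy, OpenCV 4.12 (cv2) and the standard library are available. Lean on these libraries where they do the work, as an engineer would, in place of code of your own. Each camera call takes 0.05 s, during which the arm holds its last target. There are 200 camera calls.

## Working session

There is one attempt and no reset: what is moved stays moved. The work goes in short steps, each a Python script; the robot and the scene stay as the last script left them, time stands still between calls to the robot, and variables do not carry over. Pictures are saved under pics/ and viewed, at most 10 in all, crops included, and the job is handed in when it is done.

```bash
ls; mkdir -p pics; python3 - <<'E'
from bench import ctrl, vision, job, telemetry
import cv2
for n in("top","side"):
    cv2.imwrite(f"pics/{n}0.png",vision.read_camera(n)); p=vision.camera_params(n); print(n,p)
E
```

```text
bench.py
pics
top {'fx': 492.8987196393029, 'fy': 492.8987196393029, 'cx': 283.8514689372366, 'cy': 206.6123317225922, 'D': array([-0.1702036,  0.       ,  0.       ,  0.       ,  0.       ]), 'pose': array([[-2.30813203e-02,  9.94358148e-01, -1.03533209e-01,
         3.72734914e-01],
       [-9.99733591e-01, -2.29572819e-02,  2.38967708e-03,
         6.58762305e-03],
       [-6.46189409e-07,  1.03560784e-01,  9.94623127e-01,
         1.38530754e+00],
       [ 0.00000000e+00,  0.00000000e+00,  0.00000000e+00,
         1.00000000e+00]])}
side {'fx': 428.9721920371463, 'fy': 428.9721920371463, 'cx': 280.8030965297152, 'cy': 204.48695726209192, 'D': array([-0.09096388,  0.        ,  0.        ,  0.        ,  0.        ]), 'pose': array([[-8.01544038e-01,  3.58251109e-01, -4.78730925e-01,
        -8.47624730e-03],
       [-5.97935639e-01, -4.80720460e-01,  6.41389750e-01,
         7.60419271e-01],
       [-3.57160782e-04,  8.00352411e-01,  5.99529725e-01,
         7.71844045e-01],
       [ 0.00000000e+00,  0.00000000e+00,  0.00000000e+00,
         1.00000000e+00]])}
```

View pics/top0.png

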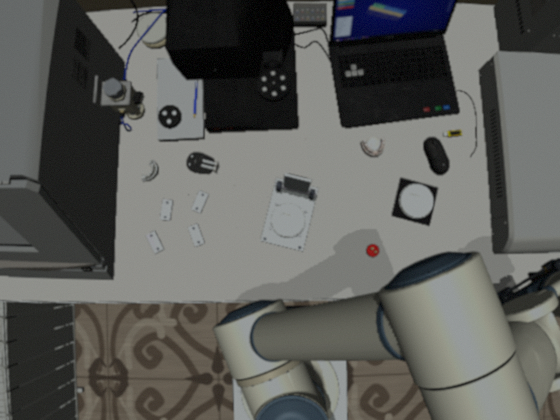

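View pics/side0.png

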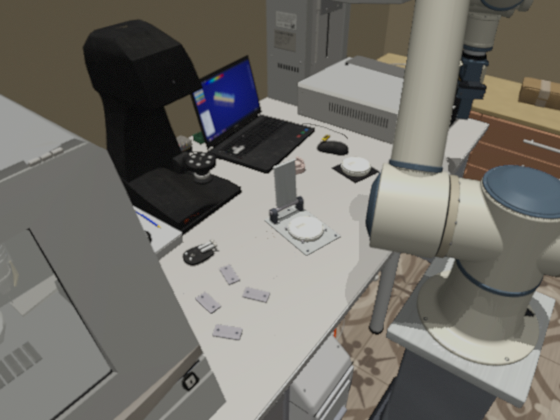

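The press is near (290,215) in the top view with its plate upright. Four shims lie near (167,210), (201,202), (155,241) and (197,235). Next I zoom in for the details.

```bash
cat > h.py <<'E'
import numpy as np, cv2
from bench import ctrl, vision, job, telemetry
def K(p): return np.array([[p["fx"],0,p["cx"]],[0,p["fy"],p["cy"]],[0,0,1]])
def ray(n,uv):
    p=vision.camera_params(n); q=cv2.undistortPoints(np.array(uv,float).reshape(-1,1,2),K(p),p["D"]).reshape(-1,2)
    d=np.c_[q[:,0],-q[:,1],-np.ones(len(q))]@p["pose"][:3,:3].T
    return p["pose"][:3,3],d
def onz(n,uv,z):
    o,d=ray(n,uv); return o+d*((z-o[2])/d[:,2])[:,None]
def proj(n,X):
    p=vision.camera_params(n); c=(np.array(X,float).reshape(-1,3)-p["pose"][:3,3])@p["pose"][:3,:3]
    return cv2.projectPoints(c*[1,-1,-1],np.zeros(3),np.zeros(3),K(p),p["D"])[0].reshape(-1,2)
def down(yaw): # tool z down, tool y (closing line) at angle yaw
    y=np.array([np.cos(yaw),np.sin(yaw),0]); z=np.array([0,0,-1.]); return np.c_[np.cross(y,z),y,z]
E
python3 - <<'E'
from h import *
t=cv2.imread("pics/top0.png")
a=cv2.resize(t[185:257,140:220],None,fx=5,fy=5,interpolation=cv2.INTER_CUBIC)
b=cv2.resize(t[170:250,255:325],None,fx=5,fy=5,interpolation=cv2.INTER_CUBIC)
o=np.zeros((400,750,3),np.uint8);o[:360,:400]=a;o[:400,400:]=b
cv2.imwrite("pics/crop.png",o)
s=cv2.imread("pics/side0.png")
a=cv2.resize(s[155:255,260:345],None,fx=5,fy=5,interpolation=cv2.INTER_CUBIC)
b=cv2.resize(s[145:190,325:390],None,fx=5,fy=5,interpolation=cv2.INTER_CUBIC)
o=np.zeros((500,750,3),np.uint8);o[:500,:425]=a;o[:225,425:]=b
cv2.imwrite("pics/crop2.png",o)
E
```

```text
(no output)
```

View pics/crop.png

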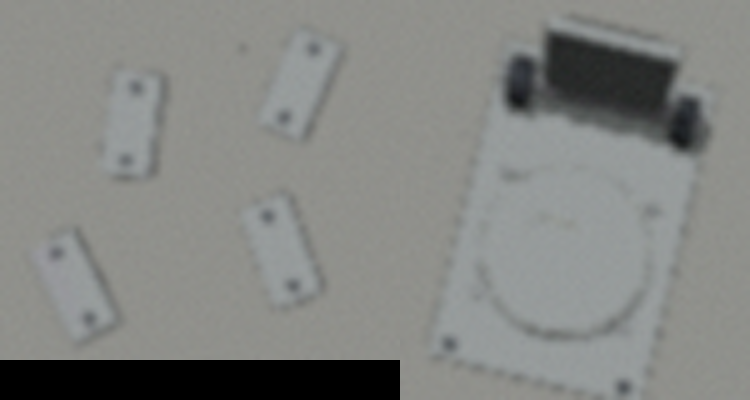

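View pics/crop2.png

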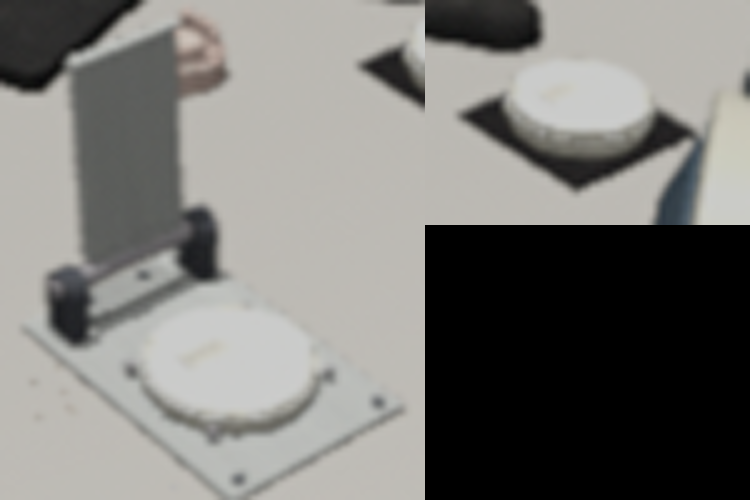

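Crop views: shims show clear hole pairs and corners. The blank in the clamp looks thinner than the spare, so three shims are likely; I'll check that by contact height. Now I'll fit the positions.

```bash
python3 - <<'E'
from h import *
t=cv2.imread("pics/top0.png");s=cv2.imread("pics/side0.png")
cr=lambda P,u0,v0:(np.array(P,float)+.5)/5-.5+[u0,v0]
for nm,img,box in(("top",t,(140,185,220,257)),("side",s,(180,255,285,350))):
    x0,y0,x1,y1=box; g=cv2.cvtColor(img[y0:y1,x0:x1],cv2.COLOR_BGR2GRAY).astype(np.float32)
    hsv=cv2.cvtColor(img[y0:y1,x0:x1],cv2.COLOR_BGR2HSV)
    b=img[y0:y1,x0:x1].astype(np.float32); f=b[...,0]-b[...,2]  # blue minus red: steel vs desk
    f=cv2.resize(f,None,fx=5,fy=5,interpolation=cv2.INTER_CUBIC); f=cv2.GaussianBlur(f,(0,0),4)
    th=(np.percentile(f,50)+np.percentile(f,97))/2; m=(f>th).astype(np.uint8)
    cs,_=cv2.findContours(m,cv2.RETR_EXTERNAL,cv2.CHAIN_APPROX_NONE)
    for c in cs:
        if cv2.contourArea(c)<1200: continue
        w=onz(nm,cr(c.reshape(-1,2),x0,y0),.005)[:,:2]
        r=cv2.minAreaRect((w*1000).astype(np.float32)); print(nm,np.round(r[0],1),np.round(r[1],1),round(r[2],1))
H={'A':[(137,88),(126,160)],'B':[(314,49),(284,117)],'C':[(56,253),(90,318)],'D':[(267,216),(293,286)]}
C={'A':[(118,70),(163,75),(155,178),(104,174)],'B':[(300,28),(343,46),(303,140),(260,124)],'C':[(38,242),(74,228),(119,322),(80,345)],'D':[(243,205),(285,190),(323,288),(280,307)]}
for k in H:
    h=onz("top",cr(H[k],140,185),.006)[:,:2]; c=onz("top",cr(C[k],140,185),.006)[:,:2]
    d=h[0]-h[1]; print(k,"holes",h.mean(0).round(4),np.degrees(np.arctan2(d[1],d[0])).round(1),np.linalg.norm(d).round(4),"corn",c.mean(0).round(4))
# press
P=onz("top",cr([(432,354),(640,400),(715,92),(510,40)],255-80,170),.006)[:,:2]
M=np.array([(-75,62),(-75,-62),(110,-62),(110,62)])/1000.
mc,pc=M.mean(0),P.mean(0); U,_,Vt=np.linalg.svd((M-mc).T@(P-pc)); R=(U@Vt).T
seat=pc-R@mc; print("seat",seat,"yaw",np.degrees(np.arctan2(R[1,0],R[0,0])),"res mm",((M@R.T+seat-P)*1000).round(1).tolist())
S=onz("side",cr([(236,500),(405,407),(24,328)],260,155),.006)[:,:2]
print("side corners in press frame",((S-seat)@R*1000).round(1).tolist())
for z in(.02,.026):
    print(z,((onz("side",cr([(230,360)],260,155),z)[:,:2]-seat)@R*1000).round(1),((onz("top",cr([(566,253)],175,170),z)[:,:2]-seat)@R*1000).round(1))
E
```

```text
top [424.9 372.4] [60.6 30.8] 26.7
top [442.7 253.1] [60.8 30.9] 19.6
top [516.2 338.3] [31.4 60.5] 81.0
top [537.  242.1] [31.1 60.4] 65.4
side [423.7 374.5] [61.3 32.2] 25.8
side [514.9 340.8] [30.8 62.4] 81.9
side [441.6 255.7] [60.2 31.9] 20.4
side [535.6 244.6] [30.2 62.5] 65.5
side [637.2 257.7] [71.6 36.5] 37.1
A holes [0.5161 0.3384] -8.8 0.0414 corn [0.516  0.3364]
B holes [0.5373 0.2419] -24.3 0.0421 corn [0.5364 0.2405]
C holes [0.425  0.3723] 27.9 0.042 corn [0.4257 0.3696]
D holes [0.4423 0.2534] 20.0 0.0423 corn [0.4443 0.2518]
seat [ 0.47900896 -0.00755551] yaw -15.023034322889927 res mm [[-0.2, 2.4], [-3.9, -1.7], [2.2, -2.6], [1.9, 1.9]]
side corners in press frame [[-77.7, 63.4], [-79.7, -56.5], [103.5, 65.2]]
0.02 [[-2.9  3.4]] [[-2.5  0.1]]
0.026 [[-8.2  8.2]] [[-2.9  0.1]]
```

Shims agree in both cameras to 2.5 mm, with correct sizes (60.5 x 31 mm). The seat is about (0.478, -0.007), yaw -15°, and the blank height matches 14 mm. Now the first shim.

```bash
cat >> h.py <<'E'
YAW=np.radians(-15.0); SEAT=np.array([.478,-.007]); PR=np.array([[np.cos(YAW),-np.sin(YAW)],[np.sin(YAW),np.cos(YAW)]])
def pw(x,y,z): return np.r_[SEAT+PR@[x,y],z]   # press frame -> world
SH={'A':(.5158,.3390,-8.5),'B':(.5366,.2428,-24.4),'C':(.4245,.3730,26.6),'D':(.4424,.2540,20.0)}
def ori(ang,p): # closing line at ang, the half turn nearest in the last joint
    c=[]; q0=telemetry.current_q()
    for a in(ang,ang+np.pi):
        q=ctrl.ik(p,down(a))
        if q is not None:c.append((np.abs(np.array(q)-q0).max(),a))
    return down(min(c)[1])
OP=.55
def pick(k):
    x,y,a=SH[k]; p=np.array([x,y,.12]); R=ori(np.radians(a)+np.pi/2,p)
    ctrl.goto(p,R); ctrl.command_gripper(OP)
    ctrl.move_l([x,y,.03]); ctrl.move_l([x,y,.002],vel=.05,contact_N=6)
    ctrl.command_gripper(0); zb=telemetry.current_tool_pos()[2]; ctrl.move_l([x,y,.12],vel=.2)
    print(k,"grip z",round(zb,4),"width",telemetry.current_grip_width()*91,"F",telemetry.current_grasp_force()); return zb
def place(zexp,zb):
    p=pw(0,0,.14); R=ori(YAW+np.pi/2,p); ctrl.goto(p,R)
    ctrl.move_l(pw(0,0,zexp+.015)); hit=ctrl.move_l(pw(0,0,zexp-.004),vel=.02,contact_N=4)
    z=telemetry.current_tool_pos()[2]; print("hit",hit,"surface z",round(z-zb,4),"F",np.round(telemetry.current_contact_force(),1))
E
python3 - <<'E'
from h import *
cr=lambda P,u0,v0:(np.array(P,float)+.5)/5-.5+[u0,v0]
for n,P in(("top",cr([(550,18),(680,50)],175,170)),("side",cr([(68,68),(178,20)],260,155))):
    for z in(.17,.177): print(n,z,((onz(n,P,z)[:,:2]-SEAT)@PR*1000).round(0).tolist())
print(telemetry.current_eef_rot().round(2).tolist())
zb=pick('B'); place(.026,zb) ; print(telemetry.current_t())
E
```

```text
top 0.17 [[100.0, 34.0], [99.0, -33.0]]
top 0.177 [[99.0, 34.0], [98.0, -33.0]]
side 0.17 [[100.0, 35.0], [102.0, -43.0]]
side 0.177 [[91.0, 41.0], [93.0, -35.0]]
[[0.9, 0.44, -0.0], [0.44, -0.9, 0.0], [0.0, -0.0, -1.0]]
B grip z 0.0022 width 29.39006100119904 F 29.999377727508545
hit True surface z 0.02 F [-0.3  0.6  6.8]
9.2167
```

Contact came with the shim's underside at z = 0.020, so the clamp holds the thin blank (6 + 14 mm) and 3 shims are needed. I release and stack the next two.

```bash
python3 - <<'E'
from h import *
def rel():
    ctrl.command_gripper(OP); p=telemetry.current_tool_pos(); ctrl.move_l([p[0],p[1],.14],vel=.2)
rel()
zb=pick('D'); place(.026+zb,zb); rel()
cv2.imwrite("pics/s1.png",cv2.resize(vision.read_camera("side")[140:260,240:360],None,fx=5,fy=5,interpolation=cv2.INTER_CUBIC))
print(telemetry.current_t())
E
```

```text
D grip z 0.0022 width 29.40812436907655 F 29.999806880950928
hit True surface z 0.0257 F [-0.1 -0.1  3.6]
18.2
```

View pics/s1.png

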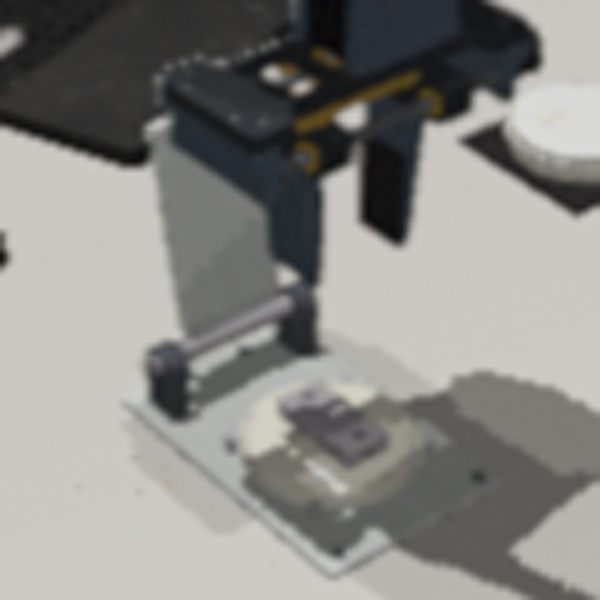

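Picture: two shims are stacked cleanly on the middle of the blank (crop (335,420)), the plate is upright and the gripper is clear of it. Third shim next, then close the fingers and go behind the plate.

```bash
python3 - <<'E'
from h import *
zb=pick('A'); place(.032+zb,zb)
ctrl.command_gripper(OP); ctrl.move_l(pw(0,0,.14),vel=.2); ctrl.move_l(pw(0,0,.26),vel=.3)
ctrl.command_gripper(0)
ctrl.move_l(pw(.15,0,.26),vel=.2); 
cv2.imwrite("pics/s2.png",cv2.resize(vision.read_camera("side")[120:260,240:360],None,fx=4,fy=4,interpolation=cv2.INTER_CUBIC))
print(telemetry.current_t(),telemetry.current_grip_width(),telemetry.current_contact_force().round(1))
print(telemetry.current_eef_rot().round(2).tolist(), PR.round(2).tolist())
E
```

```text
A grip z 0.0022 width 29.29417764537682 F 29.99982923269272
hit True surface z 0.0318 F [ 0.5 -0.6  4.7]
28.7167 0.008073668019684772 [ 0.4 -0.4 -0.4]
[[-0.97, 0.26, -0.0], [0.26, 0.97, 0.0], [0.0, -0.0, -1.0]] [[0.97, 0.26], [-0.26, 0.97]]
```

View pics/s2.png

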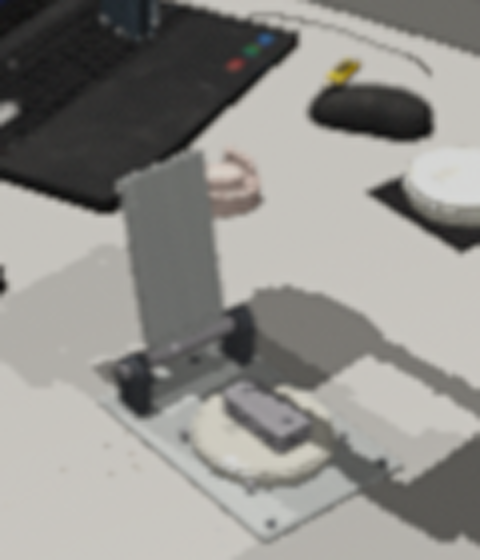

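The third shim is on, and all three are aligned on the blank (crop (268,415)). The plate is upright with its hinge at (190,350). Next I fold the plate down along its arc.

```bash
python3 - <<'E'
from h import *
def tcp(phi,r):
    f=np.radians(phi); d=np.array([-np.cos(f),np.sin(f)]); n=np.array([np.sin(f),np.cos(f)])
    c=np.array([.085,.042])+r*d+.006*n; return pw(c[0]+.016,0,c[1])
p=tcp(90,.105); ctrl.move_l(pw(.15,0,p[2]),vel=.2)
for phi in range(90,7,-9):
    ctrl.move_l(tcp(phi,.129-.024*phi/90),vel=.1)
    print(phi,telemetry.current_contact_force().round(1),end=' ')
ctrl.move_l(tcp(5,.129),vel=.05)
f0=telemetry.current_contact_force()
hit=ctrl.move_l(tcp(0,.129)-[0,0,.004],vel=.015,contact_N=12)
ctrl.sleep(.3)
print("\n",hit,telemetry.current_tool_pos().round(4),tcp(0,.129).round(4),f0.round(1),telemetry.current_contact_force().round(1),telemetry.current_t())
s=vision.read_camera("side"); cv2.imwrite("pics/s3.png",cv2.resize(s[140:260,240:360],None,fx=5,fy=5,interpolation=cv2.INTER_CUBIC))
E
```

```text
90 [ 0.4  0.5 -0.2] 81 [-0.1  0.6  0.2] 72 [-0.5  0.  -0.2] 63 [ 0.7 -0.2  1. ] 54 [ 0.1  0.4 -0.7] 45 [0.8 0.2 0.7] 36 [-0.2 -0.8 -0. ] 27 [ 0.6 -0.4  0.5] 18 [0.  0.6 0.6] 9 [-0.6 -0.1 -0.4] 
 True [4.512e-01 2.000e-04 4.820e-02] [4.51e-01 2.00e-04 4.80e-02] [0.3 0.6 0.8] [-2.5 -0.1 13.7] 34.4
```

View pics/s3.png

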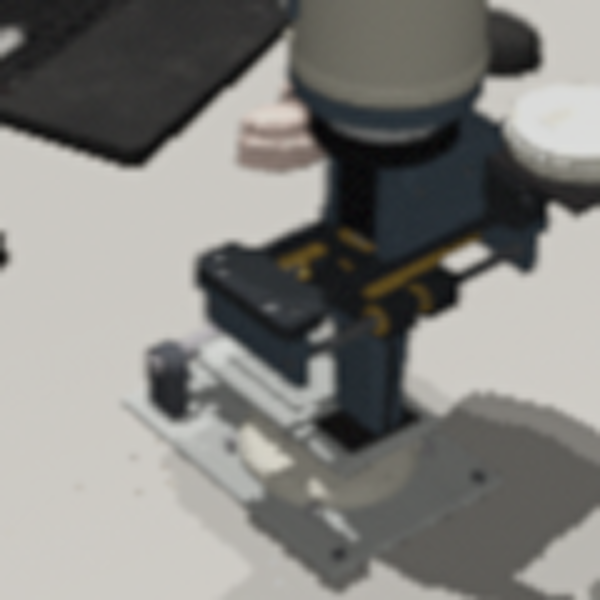

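Picture: the plate lies level on the stack with the closed fingers on the pad (crop (370,420)). Fingertip height is 48.2 mm, against 48.0 mm for a level plate, with about 13.7 N held. Handing in after a short settle.

```bash
python3 - <<'E'
from h import *
ctrl.sleep(.7); print(telemetry.current_tool_pos().round(4),telemetry.current_contact_force().round(1),telemetry.current_t())
print(job.sign_off())
E
```

```text
[4.512e-01 2.000e-04 4.820e-02] [-1.3  0.2 12.8] 35.15
the job is handed in; nothing more can be done
None
```

I stacked three shims on the thin blank and folded the clamp plate down level onto them. I handed the job in at 35 s with the gripper still pressing the plate at about 13 N; the sign-off returned no verdict.

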